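# Fetch the red booklets from between the card files

### The job

Get the bundle of red booklets out of the green carton: first move the blue and the yellow card file that hem it in onto the cork mat, then stand the red bundle upright on the floor of the white tray, lengthways in it, and only then put both card files back in the carton, each where it stood and facing as before. Keep all three upright throughout, and leave the mug, the stapler and the rubber stamp alone.

Things in the scene. Friction and masses are not known exactly. Their poses are not given: they have to be found in the camera images.
- blue_file_mid (a point): Blue card file: upright closed box, 40 mm thick (its x) x 110 mm wide (its y) x 112 mm high, blue sides with a white label on both broad faces, white card edges on top. The point is its centre, half-way up (56 mm above its underside). z up. It stands at one end of the row in the carton, its broad faces across the row; only its thickness fits in a gripper; its top 40 mm stand clear above the red bundle. About 0.25 kg.
- yellow_file_mid (a point): Yellow card file: upright closed box, 40 mm thick (its x) x 110 mm wide (its y) x 112 mm high, yellow sides with a white label on both broad faces, white card edges on top. The point is its centre, half-way up (56 mm above its underside). z up. It stands at one end of the row in the carton, its broad faces across the row; only its thickness fits in a gripper; its top 40 mm stand clear above the red bundle. About 0.25 kg.
- red_bundle_mid (a point): Bundle of four red hard-cover booklets with cream page edges on top, one rigid block 36 mm thick (its x) x 105 mm wide (its y) x 72 mm high. The point is its centre, half-way up (36 mm above its underside). z up. It stands in the middle of the row in the carton, some 7 to 9 mm from the file on either side, so no finger fits beside it until both files are gone. About 0.25 kg.
- carton: Green low open carton, fixed to the desk, outside 200 mm (its x, along the row) x 142 mm (its y) x 28 mm high, walls and floor 4 mm thick. The origin is the centre of its underside, at desk level; the things in it stand on its inner floor. The row file - bundle - file lies along its x, about 47 mm from centre to centre; which file is at which end varies.
- mat: Cork mat, fixed to the desk, 240 mm (its x) x 180 mm (its y) x 3 mm thick: the side area for the two card files. It lies to the left or the right of the carton, the tray on the other side. The origin is the centre of its underside, at desk level.
- tray: White shallow open tray, fixed to the desk, outside 90 mm (its x) x 160 mm (its y, lengthways) x 14 mm high, walls and floor 5 mm thick, inside 80 x 150 mm. The origin is the centre of its underside, at desk level.
- mug: White mug, 76 mm across without its handle, 85 mm high, a bystander beyond the carton. The origin is the centre of its underside.
- stapler: Black and steel stapler, 36 x 130 mm (its y), 48 mm high, a bystander beyond the carton. The origin is the centre of its underside.
- stamp: Wooden rubber stamp standing upright, 42 mm across, 70 mm high, a bystander beyond the carton. The origin is the centre of its underside.
Mind the look-alikes: they are no part of the job. Of the things like the part that bears red_bundle_mid, leave any that is purple or turquoise; of the rest the smaller one is meant.

How it is judged:
On the way, in this order (a step that is already met when the one before it is completed fails the run):
1. both card files stand on the cork mat, the red bundle still in the carton (x of blue_file_mid in the frame of mat between -0.11 and 0.11 m and y of blue_file_mid in the frame of mat between -0.08 and 0.08 m and z of each of blue_file_mid, yellow_file_mid in the frame of mat below 0.064 m and angle between each of blue_file_mid, yellow_file_mid's own z axis and vertical below 0.1 rad and x of yellow_file_mid in the frame of mat between -0.11 and 0.11 m and y of yellow_file_mid in the frame of mat between -0.08 and 0.08 m and distance of red_bundle_mid from where it was at the start of the episode below 0.04 m), for 0.2 s.
2. the red bundle stands in the white tray, released, while both files are still on the mat (x of red_bundle_mid in the frame of tray between -0.024 and 0.024 m and y of red_bundle_mid in the frame of tray between -0.024 and 0.024 m and z of red_bundle_mid in the frame of tray below 0.0445 m and angle between each of red_bundle_mid, blue_file_mid, yellow_file_mid's own z axis and vertical below 0.1 rad and x of blue_file_mid in the frame of mat between -0.11 and 0.11 m and y of blue_file_mid in the frame of mat between -0.08 and 0.08 m and z of each of blue_file_mid, yellow_file_mid in the frame of mat below 0.064 m and x of yellow_file_mid in the frame of mat between -0.11 and 0.11 m and y of yellow_file_mid in the frame of mat between -0.08 and 0.08 m and contact force between red_bundle and the fingers below 0.1 N), for 0.2 s.
At the end, for the whole second after the job is handed in: The red bundle stands upright on the tray's floor, its centre within 24 mm of the tray's centre along each tray axis; each card file stands upright in the carton within 15 mm of where it started and within 0.25 rad of the carton's direction; all three at rest (x of red_bundle_mid in the frame of tray between -0.024 and 0.024 m and y of red_bundle_mid in the frame of tray between -0.024 and 0.024 m and z of red_bundle_mid in the frame of tray below 0.0445 m and angle between each of red_bundle_mid, blue_file_mid, yellow_file_mid's own z axis and vertical below 0.1 rad and distance of each of blue_file_mid, yellow_file_mid from where it was at the start of the episode below 0.015 m and angle between the x axis of each of blue_file_mid, yellow_file_mid and the x axis of carton, either way round below 0.25 rad and linear speed of each of red_bundle, blue_file, yellow_file below 0.02 m/s and angular speed of each of red_bundle, blue_file, yellow_file below 0.2 rad/s); the robot touches nothing.
It fails at once if a card file or the red bundle is tipped over (angle between any of red_bundle_mid, blue_file_mid, yellow_file_mid's own z axis and vertical above 0.6 rad).
It fails at once if the mug, the stapler or the stamp is disturbed (distance of any of mug, stapler, stamp from where it was at the start of the episode above 0.02 m).
It also fails if it takes over 115 s, if anything falls off the work surface, if the arm or the gripper's body presses on something with over 40 N, if the wrist force passes 120 N, or if a joint passes its speed limit or range.

### The arm

A 6-joint arm with a two-finger parallel gripper is mounted at the origin on the work surface. World frame = base frame: x ahead of the robot, y to its left, z up, the work surface at z = 0. Lengths are in m, angles in rad, forces in N, time in s.
With the tool pointing down it reaches from about 0.25 to 0.775 m from the base axis. Payload 4 kg.
Tool frame: the origin (TCP) lies on the centre line of the jaws, within the pads' length; the fingertips stand 22 mm ahead of it and the grasp point (between the pads) lies 3 mm ahead of it; z points along the fingers, y is the direction in which the jaws open and shut (so a half turn about z gives the same grasp; the last joint's range is limited). The gripper opens to 94 mm and grips with 3 to 60 N. Pads are 16 mm wide; open, the fingers measure 119 mm over their backs; the gripper's body (75 mm by 177 mm) begins 78 mm behind the grasp point.
Start: joints at [1.144, 0.087, 1.371, -0, 1.684, -0.103], TCP at [0.175, 0.521, 0.228] pointing down, gripper open.
Joint ranges: [-3.1, 3.1], [-0.76, 2.03], [0.27, 2.55], [-1.08, 4.22], [0.17, 2.65], [-2.57, 2.57]. Speed limits (rad/s): [2.79, 2.79, 3.14, 3.14, 3.14, 3.14].

### API

Orientations are given as [roll, pitch, yaw] about the fixed x, y, z axes, in that order (R = Rz(yaw) Ry(pitch) Rx(roll)).
In Python, from bench import robot gives the robot as it stands. The module is installed in compiled form; this text tells all that it offers.
- The arm moves only by the shell command python3 -m inch 'ROWS'. ROWS is JSON, a list of rows, each an object with "linear": the shift along the world's x, y, z scaled (see below), a list of three; "twist": the turn about the world's z scaled (see below); "gripper": the opening, from 0 (shut) to 1 (fully open). In form: [{"linear": [x, y, z], "twist": twist, "gripper": gripper}, ...]. A call has 1 to 10 rows; each row is the pose to reach, as a shift and turn from the pose commanded when the call began; what a row does not reach only later rows make up. The controller multiplies each number of a shift by 0.1 m and each number of a turn by 60 degrees. A row lasts 1/12 s, in which the tool goes at most 41.7 mm and 7.16 degrees, less where a joint would pass 70% of its speed; a pose out of reach is approached as far as the arm can. A call with a number of a shift or a turn outside -1 to 1 is refused whole. A call with a gripper value outside its range is refused whole. The fingers move at their own pace and stop on an object; the grip force is fixed at half the most. Time passes only in rows, so rows that repeat a pose let the fingers close. It gives the time, the measured TCP pose, the force and the opening at its end, in the units of the state.
- robot.get_obs(): the state, without advancing time (a new reading comes with each control period).
- robot.snapshot(name): name is "scene" or "top" or "wrist"; returns a dict with "image" (480x640x3 uint8, red, green, blue), "depth" (480x640 float32, m along the optical axis (not along the pixel's ray), 0 where there is no reading), "mtx" (3x3 intrinsics, pixels), "rvec" (rotation vector, rad) and "tvec" (3), from world to camera coordinates, as OpenCV has them; the wrist camera has in their place "hand_eye" (4x4, takes a point from camera to tool coordinates, whose origin is the TCP and whose axes are the flange's). Camera axes: x right, y down, z forward; pixel columns grow to the right and rows downward; lengths in m; the calibration is good to about 2 mm. A picture is of the moment at which its call begins: read the wrist's pose just before it.
- robot.close_job(): hands the job in, once; it reports no verdict.
The state is a dict: "time": time; "joint_positions": joint angles; "qvel": joint speeds; "joint_torque": joint torques, N m; "tool_pos": TCP position; "ee_rot": TCP orientation; "wrist_force": force on the tool from outside, world axes, zero at the start; "wrist_torque": the same for the moment, N m; "width": finger opening in m.
Only numpy, scipy, OpenCV 4.12 (cv2) and the standard library are available. Lean on these libraries where they do the work, as an engineer would, in place of code of your own. Each camera call takes 0.05 s, during which the arm holds its last target.

## Working session

There is one attempt and no reset: what is moved stays moved. The work goes in short steps, Python scripts to look and compute and a shell command to move; the robot and the scene stay as the last step left them, time stands still between calls to the robot, and variables do not carry over. Pictures are saved under pics/ and viewed, and the job is handed in when it is done.

```bash
mkdir -p pics
cat > h.py <<'E'
import numpy as np, cv2
from bench import robot
def snap(n,f=None):
    s=robot.snapshot(n)
    if f: cv2.imwrite('pics/'+f,s['image'][:,:,::-1])
    return s
def world(s,u,v,z=None,d=None):
    """pixel -> world using depth, or intersect plane z"""
    R=cv2.Rodrigues(np.array(s['rvec'],float))[0];t=np.array(s['tvec'],float).ravel()
    r=np.linalg.inv(s['mtx'])@np.array([u,v,1.0])
    if z is None:
        d=s['depth'][int(round(v)),int(round(u))] if d is None else d
        return R.T@(r*d-t)
    c=-R.T@t; w=R.T@r
    return c+w*(z-c[2])/w[2]
E
python3 - <<'E'
from h import *
o=robot.get_obs();print(o)
for n in ('scene','top','wrist'):
    s=snap(n,n+'0.png')
    np.savez('pics/'+n+'0.npz',**s)
E
```

```text
{'time': 0.0, 'joint_positions': array([ 1.14390094e+00,  8.79662017e-02,  1.37223762e+00,  1.66840601e-06,
        1.68359142e+00, -1.03101018e-01]), 'qvel': array([-1.69858328e-04,  8.10233229e-04,  7.53562219e-04,  2.11295001e-03,
        1.20885833e-03, -6.60400734e-05]), 'joint_torque': array([-7.74532327e-04, -3.40179062e+01, -3.02426541e+01,  7.15816137e-02,
        3.30827152e-02, -1.63471327e-04]), 'tool_pos': array([0.17478986, 0.52096523, 0.22630644]), 'ee_rot': array([-3.13940193e+00, -2.28336408e-04,  2.81779822e+00]), 'wrist_force': array([ 0.89692035,  0.06554049, -0.03370039]), 'wrist_torque': array([ 0.02964119, -0.04965007, -0.00414064]), 'width': 0.0937309209674298}
```

View pics/scene0.png

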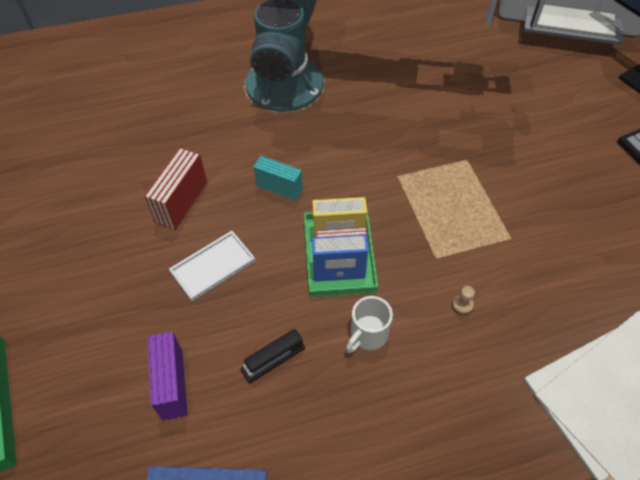

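View pics/top0.png

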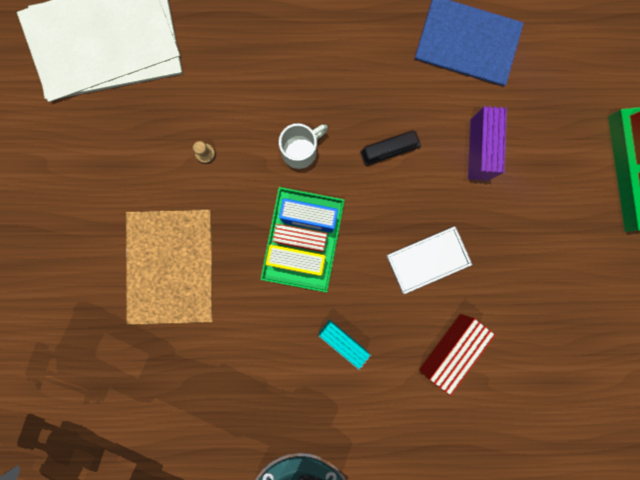

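Both pictures show the carton with the blue file at the far end and the yellow file at the near end. In the top view, four things could be taken for the red bundle:
- the red bundle in the carton (300,237)
- the larger red block (457,353)
- the purple block (490,140)
- the turquoise block (345,345)

The smaller red one, in the carton, is the one meant. I'll check it in a crop.

Run:
```python
from h import *
im=cv2.imread('pics/top0.png')
cv2.imwrite('pics/crop_carton.png',cv2.resize(im[180:300,250:360],None,fx=5,fy=5,interpolation=cv2.INTER_CUBIC))
cv2.imwrite('pics/crop_tray.png',cv2.resize(im[215:305,375:485],None,fx=5,fy=5,interpolation=cv2.INTER_CUBIC))
s=dict(np.load('pics/top0.npz')); 
for u,v in ((308,214),(300,237),(296,261),(457,353)): print(u,v,world(s,u,v).round(3))
for n,p in dict(mat=[(126,211),(210,210),(212,322),(127,324)]).items():
    for u,v in p: print(n,world(s,u,v,z=.003).round(4))
```

```text
308 214 [ 0.602 -0.02   0.116]
300 237 [ 0.56  -0.003  0.077]
296 261 [0.511 0.003 0.118]
457 353 [ 0.33  -0.309  0.1  ]
mat [0.6233 0.3718 0.003 ]
mat [0.6244 0.1922 0.003 ]
mat [0.3849 0.1865 0.003 ]
mat [0.3826 0.3657 0.003 ]
```

View pics/crop_carton.png

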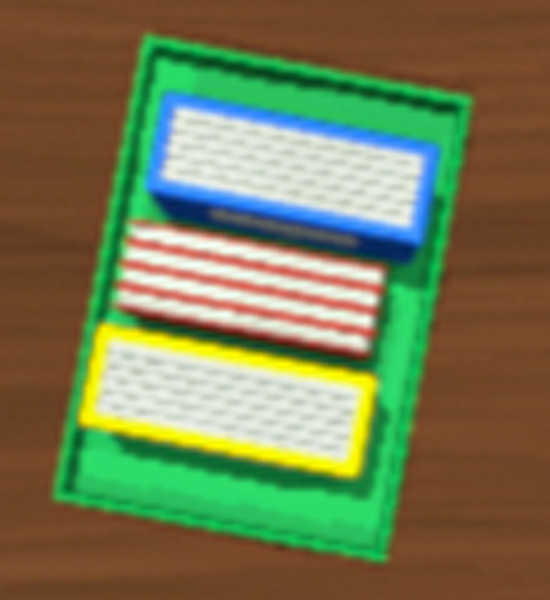

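View pics/crop_tray.png

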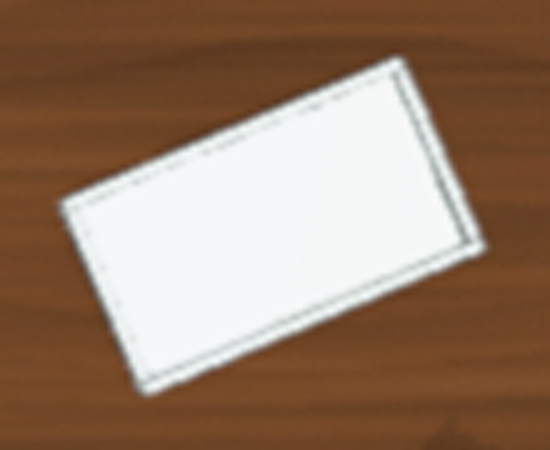

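The carton crop shows blue (top quad 165,92 / 440,145 / 415,240 / 150,190), the four-booklet red bundle (centre 250,285) and yellow (98,323 / 378,375 / 362,478 / 80,425). The tray's corners are at 60,203 / 402,56 / 487,247 / 142,395 in its crop. The bundle choice stands.

Run:
```python
from h import *
s=dict(np.load('pics/top0.npz'))
def f(name,off,pts,z):
    P=np.array([world(s,(a+.0)/5-.4+off[0],(b)/5-.4+off[1],z=z)[:2] for a,b in pts])
    c=P.mean(0)
    e=(P[1]-P[0]+P[2]-P[3])/2; g=(P[3]-P[0]+P[2]-P[1])/2
    print(name,c.round(4),'long',np.linalg.norm(e).round(4),np.degrees(np.arctan2(e[1],e[0])).round(2),'short',np.linalg.norm(g).round(4),np.degrees(np.arctan2(g[1],g[0])).round(2))
C=(250,180);T=(375,215)
f('blue',C,[(165,92),(440,145),(415,240),(150,190)],.116)
f('red',C,[(130,218),(387,265),(368,356),(115,306)],.076)
f('yel',C,[(98,323),(378,375),(362,478),(80,425)],.116)
f('carton',C,[(147,34),(474,97),(386,562),(53,498)],.028)
f('tray',T,[(60,203),(402,56),(487,247),(142,395)],.014)
R=cv2.Rodrigues(np.array(s['rvec']))[0];print((-R.T@s['tvec'].ravel()))
```

```text
blue [ 0.6042 -0.0204] long 0.1067 -101.2 short 0.0385 168.0
red [ 0.5603 -0.0025] long 0.1045 -101.19 short 0.0367 168.97
yel [0.5138 0.0045] long 0.1102 -101.03 short 0.04 170.31
carton [ 0.5591 -0.0076] long 0.1416 -101.32 short 0.1998 168.62
tray [ 0.5137 -0.2778] long 0.1614 -67.45 short 0.089 -157.44
[ 0.49436263 -0.03088455  1.10285149]
```

```bash
for i in 1 2 3 4; do :; done
python3 -m inch '[{"linear":[0.4,-0.4,0],"twist":-0.1,"gripper":0.64},{"linear":[0.8,-0.8,0],"twist":-0.2,"gripper":0.64},{"linear":[0.85,-1,0],"twist":-0.27,"gripper":0.64},{"linear":[0.85,-1,0],"twist":-0.27,"gripper":0.64}]'
python3 -m inch '[{"linear":[0.4,-0.4,0],"twist":-0.1,"gripper":0.64},{"linear":[0.8,-0.8,0],"twist":-0.2,"gripper":0.64},{"linear":[0.85,-1,0],"twist":-0.27,"gripper":0.64},{"linear":[0.85,-1,0],"twist":-0.27,"gripper":0.64}]'
python3 -m inch '[{"linear":[0.4,-0.4,0],"twist":-0.1,"gripper":0.64},{"linear":[0.8,-0.8,0],"twist":-0.2,"gripper":0.64},{"linear":[0.85,-1,0],"twist":-0.27,"gripper":0.64},{"linear":[0.85,-1,0],"twist":-0.27,"gripper":0.64}]'
python3 -m inch '[{"linear":[0.4,-0.4,0],"twist":-0.1,"gripper":0.64},{"linear":[0.8,-0.8,0],"twist":-0.2,"gripper":0.64},{"linear":[0.85,-1,0],"twist":-0.27,"gripper":0.64},{"linear":[0.85,-1,0],"twist":-0.27,"gripper":0.64}]'
python3 -m inch '[{"linear":[0.4,-0.4,0],"twist":-0.1,"gripper":0.64},{"linear":[0.8,-0.8,0],"twist":-0.2,"gripper":0.64},{"linear":[0.85,-1,0],"twist":-0.29,"gripper":0.64},{"linear":[0.85,-1,0],"twist":-0.29,"gripper":0.64},{"linear":[0.85,-1,0],"twist":-0.29,"gripper":0.64}]'
```

```text
time: 0.48
tool_pos: [0.2626, 0.4174, 0.2272]
ee_rot: [-3.14, 0.003, 2.528]
wrist_force: [-0.2, -0.0, -0.1]
width: 0.0708
time: 0.82
tool_pos: [0.3476, 0.3174, 0.2272]
ee_rot: [-3.141, 0.003, 2.245]
wrist_force: [0.2, 0.7, -0.5]
width: 0.0602
time: 1.15
tool_pos: [0.4325, 0.2175, 0.2269]
ee_rot: [-3.141, 0.003, 1.963]
wrist_force: [-0.1, 0.1, -0.3]
width: 0.0602
time: 1.48
tool_pos: [0.5174, 0.1177, 0.2265]
ee_rot: [-3.141, 0.002, 1.681]
wrist_force: [-0.6, 0.9, -0.1]
width: 0.0601
time: 1.9
tool_pos: [0.6006, 0.0206, 0.2262]
ee_rot: [-3.139, -0.0, 1.383]
wrist_force: [-0.3, -0.3, -0.7]
width: 0.06
```

```bash
python3 -m inch '[{"linear":[0.02,-0.38,-0.1],"twist":-0.01,"gripper":0.64},{"linear":[0.02,-0.38,-0.2],"twist":-0.01,"gripper":0.64},{"linear":[0.02,-0.38,-0.2],"twist":-0.01,"gripper":0.64}]'
python3 - <<'E'
from h import *
s=snap('wrist','w1.png'); o=robot.get_obs();print(o['tool_pos'],o['ee_rot'],s['hand_eye'].round(3).tolist(),s['mtx'].tolist())
E
```

```text
time: 2.15
tool_pos: [0.6002, -0.0153, 0.205]
ee_rot: [-3.137, -0.001, 1.374]
wrist_force: [-0.1, 1.6, -0.7]
width: 0.0603
[ 0.60054442 -0.01454697  0.20611548] [-3.13794973e+00 -1.15048913e-03  1.37504916e+00] [[-0.0, -0.961, -0.275, 0.081], [1.0, -0.0, 0.001, -0.0], [-0.001, -0.275, 0.961, -0.158], [0.0, 0.0, 0.0, 1.0]] [[370.2124314884873, 0.0, 322.6774853827058], [0.0, 370.2124314884873, 241.02487423702735], [0.0, 0.0, 1.0]]
```

View pics/w1.png

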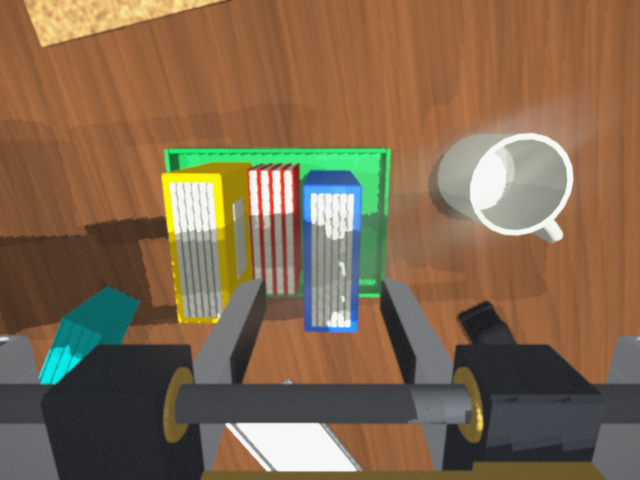

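The wrist view shows blue between the open fingers (top quad about 304,190 / 361,188 / 357,330 / 305,331). Now I'll measure all the tops from this view.

```bash
cat >> h.py <<'E'
from scipy.spatial.transform import Rotation as Ro
def wpt(s,o,u,v,z):
    T=np.eye(4);T[:3,:3]=Ro.from_euler('xyz',o['ee_rot']).as_matrix();T[:3,3]=o['tool_pos']
    M=T@np.array(s['hand_eye']); r=M[:3,:3]@np.linalg.inv(s['mtx'])@np.array([u,v,1.]); c=M[:3,3]
    return c+r*(z-c[2])/r[2]
def quad(s,o,pts,z):
    P=np.array([wpt(s,o,u,v,z)[:2] for u,v in pts]);e=(P[1]-P[0]+P[2]-P[3])/2;g=(P[3]-P[0]+P[2]-P[1])/2
    d=lambda w:np.degrees(np.arctan2(w[1],w[0])).round(1)
    print(P.mean(0).round(4),np.linalg.norm(e).round(4),d(e),np.linalg.norm(g).round(4),d(g))
E
python3 - <<'E'
from h import *
s=snap('wrist'); o=robot.get_obs()
print(o['tool_pos'],o['ee_rot'])
quad(s,o,[(304,190),(361,188),(357,330),(305,331)],.116)
quad(s,o,[(164,174),(221,175),(218,321),(178,321)],.116)
quad(s,o,[(250,167),(299,165),(297,293),(255,294)],.076)
E
```

```text
[ 0.60108431 -0.01434885  0.20719379] [-3.13997802e+00 -1.15592775e-03  1.37548769e+00]
[ 0.6058 -0.0223] 0.0388 -9.6 0.1064 -101.4
[0.513 0.005] 0.0339 -11.7 0.1084 -104.5
[ 0.5643 -0.0017] 0.0367 -9.3 0.1062 -102.6
```

```bash
python3 -m inch '[{"linear":[0.03,-0.05,-0.1],"twist":0,"gripper":0.64},{"linear":[0.03,-0.05,-0.4],"twist":0,"gripper":0.64},{"linear":[0.03,-0.05,-0.7],"twist":0,"gripper":0.64},{"linear":[0.03,-0.05,-0.9],"twist":0,"gripper":0.64},{"linear":[0.03,-0.05,-1],"twist":0,"gripper":0.64},{"linear":[0.03,-0.05,-1],"twist":0,"gripper":0.64},{"linear":[0.03,-0.05,-1],"twist":0,"gripper":0.64},{"linear":[0.03,-0.05,-1],"twist":0,"gripper":0.64}]'
python3 -m inch '[{"linear":[0,0,0],"twist":0,"gripper":0.5},{"linear":[0,0,0],"twist":0,"gripper":0.45},{"linear":[0,0,0],"twist":0,"gripper":0.3},{"linear":[0,0,0],"twist":0,"gripper":0.2},{"linear":[0,0,0],"twist":0,"gripper":0.2},{"linear":[0,0,0],"twist":0,"gripper":0.2}]'
```

```text
time: 2.92
tool_pos: [0.6063, -0.0213, 0.1097]
ee_rot: [3.138, -0.0, 1.373]
wrist_force: [-0.1, 0.2, 0.1]
width: 0.0601
time: 3.42
tool_pos: [0.6055, -0.0217, 0.1086]
ee_rot: [3.14, -0.0, 1.373]
wrist_force: [-0.8, -0.4, 3.6]
width: 0.0402
```

```bash
python3 -m inch '[{"linear":[0,0,0.1],"twist":0,"gripper":0.2},{"linear":[0,0,0.3],"twist":0,"gripper":0.2},{"linear":[0,0,0.5],"twist":0,"gripper":0.2},{"linear":[0,0,0.7],"twist":0,"gripper":0.2},{"linear":[0,0,0.8],"twist":0,"gripper":0.2},{"linear":[0,0,0.8],"twist":0,"gripper":0.2}]'
python3 - <<'E'
from h import *
snap('wrist','w2.png')
E
```

```text
time: 3.92
tool_pos: [0.6063, -0.0218, 0.1906]
ee_rot: [3.136, -0.0, 1.373]
wrist_force: [0.4, -0.9, -1.7]
width: 0.0399
```

View pics/w2.png

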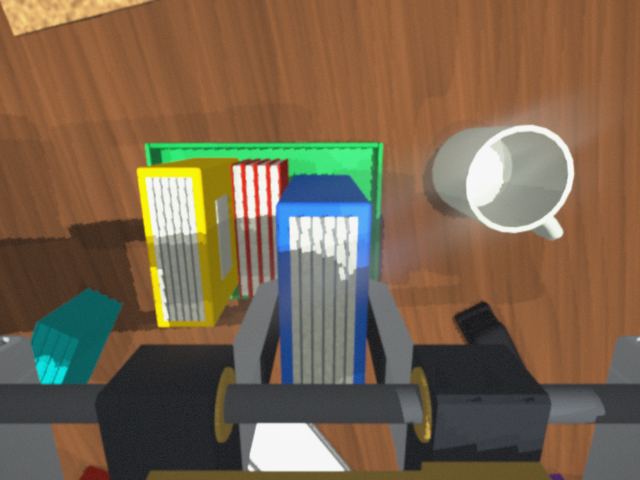

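The blue file is held and lifted (its top spans about columns 278–370) and the red bundle hasn't moved. Next I carry it to the mat: +0.30 m in y, -0.045 m in x.

```bash
python3 -m inch '[{"linear":[0,0.1,0],"twist":0,"gripper":0.2},{"linear":[0,0.3,0],"twist":0,"gripper":0.2},{"linear":[-0.1,0.5,0],"twist":0,"gripper":0.2},{"linear":[-0.1,0.75,0],"twist":0,"gripper":0.2},{"linear":[-0.15,1,0],"twist":0,"gripper":0.2}]'
python3 -m inch '[{"linear":[-0.05,0.25,0],"twist":0,"gripper":0.2},{"linear":[-0.1,0.5,0],"twist":0,"gripper":0.2},{"linear":[-0.1,0.75,0],"twist":0,"gripper":0.2},{"linear":[-0.15,1,0],"twist":0,"gripper":0.2}]'
python3 -m inch '[{"linear":[-0.05,0.25,0],"twist":0,"gripper":0.2},{"linear":[-0.1,0.5,0],"twist":0,"gripper":0.2},{"linear":[-0.1,0.75,0],"twist":0,"gripper":0.2},{"linear":[-0.15,0.9,0],"twist":0,"gripper":0.2},{"linear":[-0.15,1,0],"twist":0,"gripper":0.2},{"linear":[-0.15,1,0],"twist":0,"gripper":0.2},{"linear":[-0.15,1,0],"twist":0,"gripper":0.2}]'
python3 -m inch '[{"linear":[0,0,-0.1],"twist":0,"gripper":0.2},{"linear":[0,0,-0.3],"twist":0,"gripper":0.2},{"linear":[0,0,-0.5],"twist":0,"gripper":0.2},{"linear":[0,0,-0.65],"twist":0,"gripper":0.2},{"linear":[0,0,-0.74],"twist":0,"gripper":0.2},{"linear":[0,0,-0.78],"twist":0,"gripper":0.2},{"linear":[0,0,-0.81],"twist":0,"gripper":0.2},{"linear":[0,0,-0.81],"twist":0,"gripper":0.2},{"linear":[0,0,-0.81],"twist":0,"gripper":0.2}]'
```

```text
time: 4.38
tool_pos: [0.5889, 0.0798, 0.1849]
ee_rot: [-3.138, 0.0, 1.372]
wrist_force: [0.9, 0.5, -2.2]
width: 0.0398
time: 4.72
tool_pos: [0.5738, 0.1801, 0.1849]
ee_rot: [-3.138, 0.001, 1.373]
wrist_force: [-0.0, 0.3, -0.6]
width: 0.04
time: 5.3
tool_pos: [0.5595, 0.2784, 0.1861]
ee_rot: [-3.14, 0.002, 1.373]
wrist_force: [-0.8, -0.0, -2.5]
width: 0.0396
time: 6.05
tool_pos: [0.561, 0.2785, 0.1075]
ee_rot: [3.139, -0.002, 1.372]
wrist_force: [0.1, -0.4, -0.2]
width: 0.0396
```

```bash
python3 -m inch '[{"linear":[0,0,0],"twist":0,"gripper":0.5},{"linear":[0,0,0],"twist":0,"gripper":0.64},{"linear":[0,0,0],"twist":0,"gripper":0.64},{"linear":[0,0,0],"twist":0,"gripper":0.64},{"linear":[0,0,0.3],"twist":0,"gripper":0.64},{"linear":[0,0,0.6],"twist":0,"gripper":0.64},{"linear":[0,0,1],"twist":0,"gripper":0.64},{"linear":[0,0,1],"twist":0,"gripper":0.64}]'
python3 - <<'E'
from h import *
snap('scene','s2.png')
print(robot.get_obs()['tool_pos'])
E
```

```text
time: 6.72
tool_pos: [0.5634, 0.2799, 0.2167]
ee_rot: [3.128, -0.009, 1.373]
wrist_force: [-0.1, 1.3, 1.7]
width: 0.0602
[0.56258021 0.27956073 0.21335068]
```

View pics/s2.png

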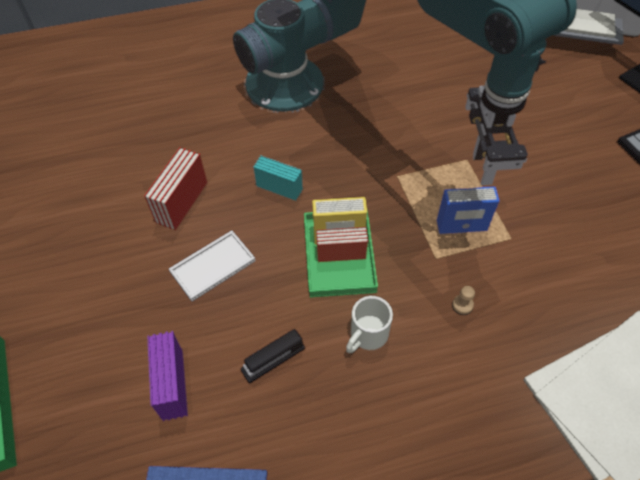

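Blue stands upright on the mat at (468,212). Next, the yellow file.

```bash
python3 -m inch '[{"linear":[-0.05,-0.3,0],"twist":0,"gripper":0.64},{"linear":[-0.1,-0.6,0],"twist":0,"gripper":0.64},{"linear":[-0.16,-1,0],"twist":0,"gripper":0.64}]'
python3 -m inch '[{"linear":[-0.05,-0.35,0],"twist":0,"gripper":0.64},{"linear":[-0.1,-0.7,0],"twist":0,"gripper":0.64},{"linear":[-0.16,-1,0],"twist":0,"gripper":0.64}]'
python3 -m inch '[{"linear":[-0.05,-0.35,0],"twist":0,"gripper":0.64},{"linear":[-0.1,-0.6,0],"twist":0,"gripper":0.64},{"linear":[-0.14,-0.73,0],"twist":0,"gripper":0.64},{"linear":[-0.14,-0.73,0],"twist":0,"gripper":0.64},{"linear":[-0.14,-0.73,0],"twist":0,"gripper":0.64},{"linear":[-0.14,-0.73,0],"twist":0,"gripper":0.64}]'
python3 - <<'E'
from h import *
o=robot.get_obs();s=snap('wrist','w3.png');print(o['tool_pos'],o['ee_rot'])
E
```

```text
time: 7.02
tool_pos: [0.5432, 0.1789, 0.2049]
ee_rot: [-3.14, 0.0, 1.376]
wrist_force: [0.8, -0.8, 0.7]
width: 0.0602
time: 7.27
tool_pos: [0.527, 0.0764, 0.2051]
ee_rot: [-3.14, 0.001, 1.372]
wrist_force: [0.4, -0.7, -0.1]
width: 0.0597
time: 7.77
tool_pos: [0.5139, 0.0062, 0.2059]
ee_rot: [-3.141, -0.001, 1.373]
wrist_force: [-0.5, -0.1, -0.5]
width: 0.0604
[0.51393679 0.00624304 0.20586547] [-3.14070825e+00 -5.33679930e-04  1.37327227e+00]
```

View pics/w3.png

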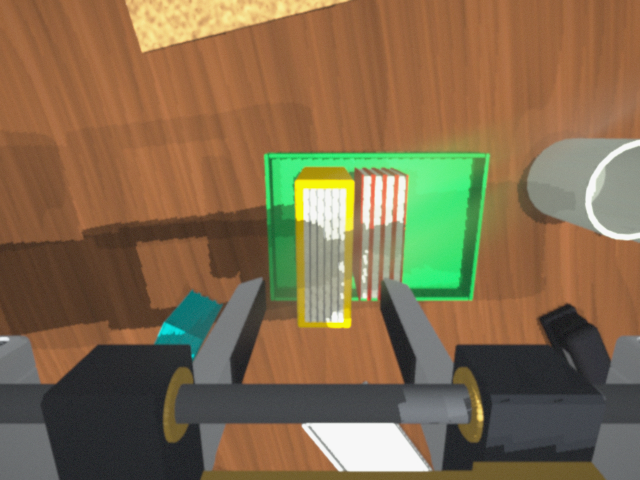

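The yellow file (column about 325) is centred between the fingers. I'll go down, grip and lift.

```bash
python3 -m inch '[{"linear":[0,-0.01,-0.1],"twist":0,"gripper":0.64},{"linear":[0,-0.01,-0.4],"twist":0,"gripper":0.64},{"linear":[0,-0.01,-0.7],"twist":0,"gripper":0.64},{"linear":[0,-0.01,-0.9],"twist":0,"gripper":0.64},{"linear":[0,-0.01,-1],"twist":0,"gripper":0.64},{"linear":[0,-0.01,-1],"twist":0,"gripper":0.64},{"linear":[0,-0.01,-1],"twist":0,"gripper":0.64},{"linear":[0,-0.01,-1],"twist":0,"gripper":0.64}]'
python3 -m inch '[{"linear":[0,0,0],"twist":0,"gripper":0.5},{"linear":[0,0,0],"twist":0,"gripper":0.45},{"linear":[0,0,0],"twist":0,"gripper":0.3},{"linear":[0,0,0],"twist":0,"gripper":0.2},{"linear":[0,0,0],"twist":0,"gripper":0.2},{"linear":[0,0,0],"twist":0,"gripper":0.2}]'
python3 -m inch '[{"linear":[0,0,0.1],"twist":0,"gripper":0.2},{"linear":[0,0,0.3],"twist":0,"gripper":0.2},{"linear":[0,0,0.5],"twist":0,"gripper":0.2},{"linear":[0,0,0.7],"twist":0,"gripper":0.2},{"linear":[0,0,0.8],"twist":0,"gripper":0.2},{"linear":[0,0,0.8],"twist":0,"gripper":0.2}]'
```

```text
time: 8.48
tool_pos: [0.5152, 0.0046, 0.1081]
ee_rot: [3.139, -0.0, 1.373]
wrist_force: [-0.1, -0.5, 1.2]
width: 0.0603
time: 8.98
tool_pos: [0.5145, 0.0043, 0.1075]
ee_rot: [3.14, -0.0, 1.373]
wrist_force: [-1.0, 0.5, 3.4]
width: 0.0398
time: 9.48
tool_pos: [0.5152, 0.0043, 0.1891]
ee_rot: [3.137, -0.0, 1.373]
wrist_force: [0.8, -0.5, -3.3]
width: 0.0399
```

```bash
python3 -m inch '[{"linear":[0,0.1,0],"twist":0,"gripper":0.2},{"linear":[-0.05,0.3,0],"twist":0,"gripper":0.2},{"linear":[-0.15,0.5,0],"twist":0,"gripper":0.2},{"linear":[-0.2,0.75,0],"twist":0,"gripper":0.2},{"linear":[-0.3,1,0],"twist":0,"gripper":0.2}]'
python3 -m inch '[{"linear":[-0.07,0.25,0],"twist":0,"gripper":0.2},{"linear":[-0.15,0.5,0],"twist":0,"gripper":0.2},{"linear":[-0.2,0.75,0],"twist":0,"gripper":0.2},{"linear":[-0.24,1,0],"twist":0,"gripper":0.2}]'
python3 -m inch '[{"linear":[-0.05,0.25,0],"twist":0,"gripper":0.2},{"linear":[-0.1,0.5,0],"twist":0,"gripper":0.2},{"linear":[-0.15,0.65,0],"twist":0,"gripper":0.2},{"linear":[-0.2,0.75,0],"twist":0,"gripper":0.2},{"linear":[-0.2,0.75,0],"twist":0,"gripper":0.2},{"linear":[-0.2,0.75,0],"twist":0,"gripper":0.2},{"linear":[-0.2,0.75,0],"twist":0,"gripper":0.2}]'
python3 -m inch '[{"linear":[0,0,-0.1],"twist":0,"gripper":0.2},{"linear":[0,0,-0.3],"twist":0,"gripper":0.2},{"linear":[0,0,-0.5],"twist":0,"gripper":0.2},{"linear":[0,0,-0.65],"twist":0,"gripper":0.2},{"linear":[0,0,-0.74],"twist":0,"gripper":0.2},{"linear":[0,0,-0.78],"twist":0,"gripper":0.2},{"linear":[0,0,-0.81],"twist":0,"gripper":0.2},{"linear":[0,0,-0.81],"twist":0,"gripper":0.2},{"linear":[0,0,-0.81],"twist":0,"gripper":0.2}]'
python3 -m inch '[{"linear":[0,0,0],"twist":0,"gripper":0.5},{"linear":[0,0,0],"twist":0,"gripper":0.64},{"linear":[0,0,0],"twist":0,"gripper":0.64},{"linear":[0,0,0],"twist":0,"gripper":0.64},{"linear":[0,0,0.3],"twist":0,"gripper":0.64},{"linear":[0,0,0.6],"twist":0,"gripper":0.64},{"linear":[0,0,1],"twist":0,"gripper":0.64},{"linear":[0,0,1],"twist":0,"gripper":0.64}]'
python3 - <<'E'
from h import *
snap('scene','s3.png')
print(robot.get_obs()['tool_pos'])
E
```

```text
time: 9.9
tool_pos: [0.4827, 0.1057, 0.1839]
ee_rot: [-3.138, 0.001, 1.372]
wrist_force: [0.1, -0.2, -2.5]
width: 0.0398
time: 10.23
tool_pos: [0.4579, 0.206, 0.1841]
ee_rot: [-3.138, 0.002, 1.373]
wrist_force: [0.7, 0.5, -3.2]
width: 0.0401
time: 10.82
tool_pos: [0.4399, 0.2786, 0.1858]
ee_rot: [-3.141, 0.001, 1.372]
wrist_force: [-0.4, 0.3, -3.1]
width: 0.0399
time: 11.57
tool_pos: [0.441, 0.2797, 0.1065]
ee_rot: [3.139, -0.002, 1.372]
wrist_force: [0.0, -0.5, -1.7]
width: 0.0399
time: 12.23
tool_pos: [0.4435, 0.2813, 0.2148]
ee_rot: [3.129, -0.01, 1.373]
wrist_force: [0.8, 0.1, 1.5]
width: 0.06
[0.4425687  0.28079062 0.21144983]
```

View pics/s3.png

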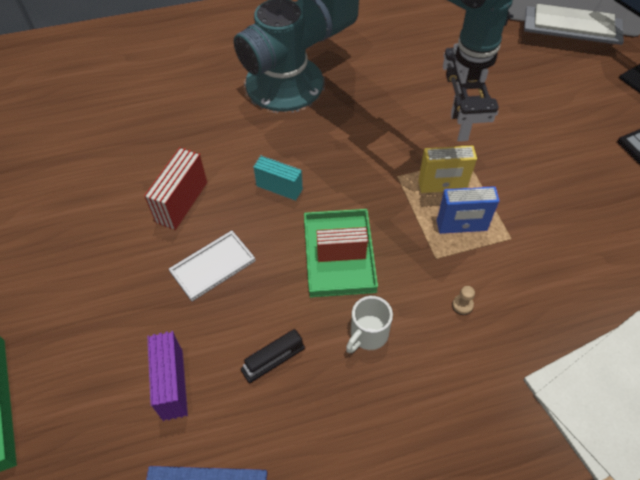

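Both files stand upright on the mat: yellow (448,170), blue (468,212). Next the red bundle, +0.121 m in x and -0.282 m in y.

```bash
python3 -m inch '[{"linear":[0.1,-0.3,0],"twist":0,"gripper":0.64},{"linear":[0.3,-0.6,0],"twist":0,"gripper":0.64},{"linear":[0.4,-1,0],"twist":0,"gripper":0.64}]'
python3 -m inch '[{"linear":[0.15,-0.35,0],"twist":0,"gripper":0.64},{"linear":[0.3,-0.7,0],"twist":0,"gripper":0.64},{"linear":[0.4,-1,0],"twist":0,"gripper":0.64}]'
python3 -m inch '[{"linear":[0.15,-0.35,0],"twist":0,"gripper":0.64},{"linear":[0.3,-0.6,0],"twist":0,"gripper":0.64},{"linear":[0.41,-0.82,-0.2],"twist":0,"gripper":0.64},{"linear":[0.41,-0.82,-0.5],"twist":0,"gripper":0.64},{"linear":[0.41,-0.82,-0.6],"twist":0,"gripper":0.64},{"linear":[0.41,-0.82,-0.6],"twist":0,"gripper":0.64},{"linear":[0.41,-0.82,-0.6],"twist":0,"gripper":0.64}]'
python3 - <<'E'
from h import *
o=robot.get_obs();s=snap('wrist','w4.png');print(o['tool_pos'],o['ee_rot'])
E
```

```text
time: 12.53
tool_pos: [0.4806, 0.1796, 0.2043]
ee_rot: [-3.141, -0.0, 1.376]
wrist_force: [-0.3, -0.8, -0.4]
width: 0.0602
time: 12.78
tool_pos: [0.5203, 0.0771, 0.2042]
ee_rot: [-3.14, 0.001, 1.372]
wrist_force: [-0.0, 0.8, -0.3]
width: 0.0602
time: 13.37
tool_pos: [0.5602, -0.0019, 0.1446]
ee_rot: [-3.139, 0.0, 1.373]
wrist_force: [-0.5, -0.3, 0.2]
width: 0.0599
[ 0.56016175 -0.00190095  0.14455322] [-3.13900791e+00  1.93363746e-06  1.37344028e+00]
```

View pics/w4.png

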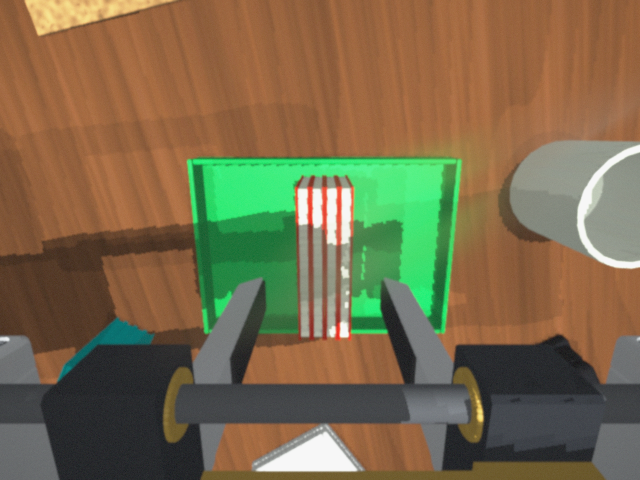

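The red bundle (column about 325) is centred between the fingers. I'll descend, grip and lift.

```bash
python3 -m inch '[{"linear":[0,0,-0.1],"twist":0,"gripper":0.64},{"linear":[0,0,-0.4],"twist":0,"gripper":0.64},{"linear":[0,0,-0.7],"twist":0,"gripper":0.64},{"linear":[0,0,-0.85],"twist":0,"gripper":0.64},{"linear":[0,0,-0.92],"twist":0,"gripper":0.64},{"linear":[0,0,-0.92],"twist":0,"gripper":0.64},{"linear":[0,0,-0.92],"twist":0,"gripper":0.64},{"linear":[0,0,-0.92],"twist":0,"gripper":0.64}]'
python3 -m inch '[{"linear":[0,0,0],"twist":0,"gripper":0.5},{"linear":[0,0,0],"twist":0,"gripper":0.4},{"linear":[0,0,0],"twist":0,"gripper":0.3},{"linear":[0,0,0],"twist":0,"gripper":0.2},{"linear":[0,0,0],"twist":0,"gripper":0.2},{"linear":[0,0,0],"twist":0,"gripper":0.2},{"linear":[0,0,0],"twist":0,"gripper":0.2}]'
python3 -m inch '[{"linear":[0,0,0.1],"twist":0,"gripper":0.2},{"linear":[0,0,0.3],"twist":0,"gripper":0.2},{"linear":[0,0,0.5],"twist":0,"gripper":0.2},{"linear":[0,0,0.7],"twist":0,"gripper":0.2},{"linear":[0,0,0.8],"twist":0,"gripper":0.2},{"linear":[0,0,0.8],"twist":0,"gripper":0.2}]'
```

```text
time: 14.08
tool_pos: [0.5626, -0.0025, 0.0557]
ee_rot: [3.137, -0.0, 1.373]
wrist_force: [-0.6, 0.1, 1.4]
width: 0.06
time: 14.67
tool_pos: [0.5613, -0.0026, 0.0541]
ee_rot: [3.141, -0.0, 1.373]
wrist_force: [-1.2, -0.0, 2.6]
width: 0.0359
time: 15.17
tool_pos: [0.5626, -0.0027, 0.1365]
ee_rot: [3.136, -0.001, 1.373]
wrist_force: [0.2, -0.3, -1.3]
width: 0.0359
```

```bash
python3 -m inch '[{"linear":[0,-0.1,0],"twist":0.03,"gripper":0.2},{"linear":[0,-0.3,0],"twist":0.08,"gripper":0.2},{"linear":[-0.1,-0.5,0],"twist":0.13,"gripper":0.2},{"linear":[-0.1,-0.75,0],"twist":0.18,"gripper":0.2},{"linear":[-0.16,-1,0],"twist":0.23,"gripper":0.2}]'
python3 -m inch '[{"linear":[-0.05,-0.25,0],"twist":0.06,"gripper":0.2},{"linear":[-0.1,-0.5,0],"twist":0.12,"gripper":0.2},{"linear":[-0.1,-0.75,0],"twist":0.18,"gripper":0.2},{"linear":[-0.16,-1,0],"twist":0.23,"gripper":0.2}]'
python3 -m inch '[{"linear":[-0.05,-0.25,0],"twist":0.06,"gripper":0.2},{"linear":[-0.1,-0.5,0],"twist":0.1,"gripper":0.2},{"linear":[-0.15,-0.65,0],"twist":0.105,"gripper":0.2},{"linear":[-0.15,-0.75,0],"twist":0.105,"gripper":0.2},{"linear":[-0.15,-0.75,0],"twist":0.105,"gripper":0.2},{"linear":[-0.15,-0.75,0],"twist":0.105,"gripper":0.2},{"linear":[-0.15,-0.75,0],"twist":0.105,"gripper":0.2}]'
python3 - <<'E'
from h import *
o=robot.get_obs();s=snap('wrist','w5.png');print(o['tool_pos'],o['ee_rot'])
s=snap('top','t5.png')
E
```

```text
time: 15.58
tool_pos: [0.5442, -0.103, 0.1315]
ee_rot: [-3.139, -0.001, 1.617]
wrist_force: [-0.3, -0.2, -2.4]
width: 0.0355
time: 15.92
tool_pos: [0.5283, -0.2033, 0.1315]
ee_rot: [-3.14, -0.002, 1.857]
wrist_force: [-0.4, 0.3, -1.8]
width: 0.0357
time: 16.5
tool_pos: [0.5141, -0.2764, 0.1328]
ee_rot: [-3.141, -0.002, 1.965]
wrist_force: [0.3, 0.5, -2.4]
width: 0.0359
[ 0.51410111 -0.27637582  0.1328199 ] [-3.14148911e+00 -1.64803104e-03  1.96512358e+00]
```

View pics/w5.png

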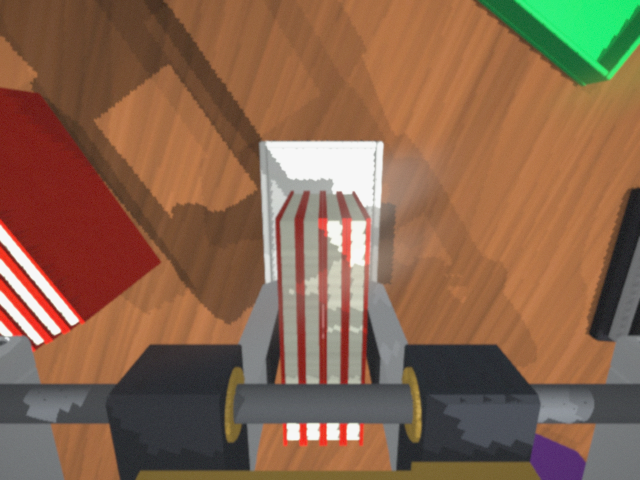

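The bundle is aligned lengthways over the tray (tray sides at columns 262 and 382, bundle centred at about 323). I'll lower it and release.

```bash
python3 -m inch '[{"linear":[0,0,-0.1],"twist":0,"gripper":0.2},{"linear":[0,0,-0.3],"twist":0,"gripper":0.2},{"linear":[0,0,-0.5],"twist":0,"gripper":0.2},{"linear":[0,0,-0.65],"twist":0,"gripper":0.2},{"linear":[0,0,-0.72],"twist":0,"gripper":0.2},{"linear":[0,0,-0.76],"twist":0,"gripper":0.2},{"linear":[0,0,-0.79],"twist":0,"gripper":0.2},{"linear":[0,0,-0.79],"twist":0,"gripper":0.2},{"linear":[0,0,-0.79],"twist":0,"gripper":0.2},{"linear":[0,0,-0.79],"twist":0,"gripper":0.2}]'
python3 -m inch '[{"linear":[0,0,0],"twist":0,"gripper":0.5},{"linear":[0,0,0],"twist":0,"gripper":0.6},{"linear":[0,0,0],"twist":0,"gripper":0.6},{"linear":[0,0,0],"twist":0,"gripper":0.6},{"linear":[0,0,0],"twist":0,"gripper":0.6},{"linear":[0,0,0.3],"twist":0,"gripper":0.6},{"linear":[0,0,0.6],"twist":0,"gripper":0.6},{"linear":[0,0,1],"twist":0,"gripper":0.6},{"linear":[0,0,1],"twist":0,"gripper":0.6}]'
python3 - <<'E'
from h import *
o=robot.get_obs();s=snap('wrist','w6.png');print(o['tool_pos'],o['ee_rot'])
E
```

```text
time: 17.43
tool_pos: [0.5146, -0.278, 0.0554]
ee_rot: [3.14, 0.002, 1.964]
wrist_force: [0.4, -0.2, -2.1]
width: 0.0357
time: 18.18
tool_pos: [0.5177, -0.28, 0.1641]
ee_rot: [3.133, 0.013, 1.964]
wrist_force: [1.0, -0.6, 1.2]
width: 0.0563
[ 0.51766583 -0.27997638  0.16410055] [3.13265555 0.01326323 1.96430633]
```

View pics/w6.png

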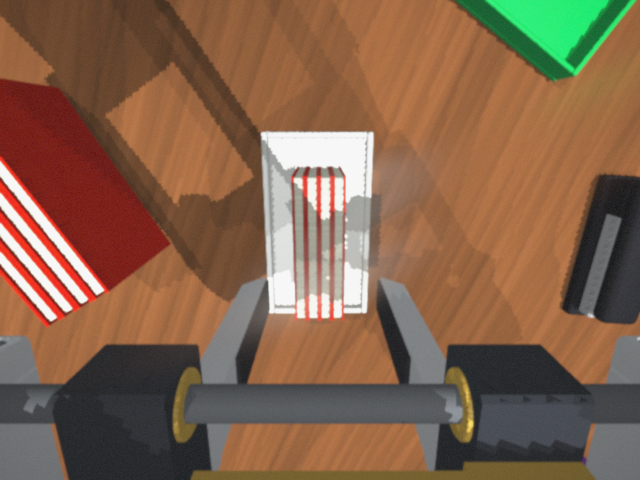

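The red bundle stands centred in the tray, released. Back to the yellow file: -0.074 m in x, +0.557 m in y, +0.051 m in z, twist -0.565.

```bash
python3 -m inch '[{"linear":[0,0,0.4],"twist":0,"gripper":0.64},{"linear":[0,0.3,0.51],"twist":-0.05,"gripper":0.64},{"linear":[0,0.6,0.51],"twist":-0.15,"gripper":0.64},{"linear":[-0.1,1,0.51],"twist":-0.2,"gripper":0.64}]'
python3 -m inch '[{"linear":[0,0.35,0],"twist":-0.1,"gripper":0.64},{"linear":[-0.1,0.7,0],"twist":-0.2,"gripper":0.64},{"linear":[-0.14,1,0],"twist":-0.3,"gripper":0.64}]'
python3 -m inch '[{"linear":[0,0.35,0],"twist":-0.065,"gripper":0.64},{"linear":[-0.1,0.7,0],"twist":-0.065,"gripper":0.64},{"linear":[-0.1,1,0],"twist":-0.065,"gripper":0.64}]'
python3 -m inch '[{"linear":[0,0.35,0],"twist":0,"gripper":0.64},{"linear":[-0.1,0.7,0],"twist":0,"gripper":0.64},{"linear":[-0.2,1,0],"twist":0,"gripper":0.64}]'
python3 -m inch '[{"linear":[0,0.35,0],"twist":0,"gripper":0.64},{"linear":[-0.1,0.7,0],"twist":0,"gripper":0.64},{"linear":[-0.2,1,0],"twist":0,"gripper":0.64}]'
python3 -m inch '[{"linear":[0,0.35,0],"twist":0,"gripper":0.64},{"linear":[0,0.5,0],"twist":0,"gripper":0.64},{"linear":[0,0.57,0],"twist":0,"gripper":0.64},{"linear":[0,0.57,0],"twist":0,"gripper":0.64},{"linear":[0,0.57,0],"twist":0,"gripper":0.64},{"linear":[0,0.57,0],"twist":0,"gripper":0.64}]'
python3 - <<'E'
from h import *
o=robot.get_obs();s=snap('wrist','w7.png');print(o['tool_pos'],o['ee_rot'])
E
```

```text
time: 18.57
tool_pos: [0.5048, -0.178, 0.2053]
ee_rot: [3.14, 0.001, 1.748]
wrist_force: [0.0, 0.9, -1.1]
width: 0.0601
time: 18.82
tool_pos: [0.4885, -0.0754, 0.2042]
ee_rot: [-3.139, -0.001, 1.436]
wrist_force: [0.6, 0.7, -0.0]
width: 0.0599
time: 19.07
tool_pos: [0.4782, 0.0244, 0.2043]
ee_rot: [-3.139, -0.0, 1.373]
wrist_force: [0.7, 0.1, -0.1]
width: 0.0601
time: 19.32
tool_pos: [0.459, 0.1243, 0.2041]
ee_rot: [-3.14, 0.0, 1.373]
wrist_force: [0.1, 0.2, -0.1]
width: 0.0602
time: 19.57
tool_pos: [0.4389, 0.2243, 0.2041]
ee_rot: [-3.14, 0.001, 1.373]
wrist_force: [0.5, 0.3, -0.4]
width: 0.0602
time: 20.07
tool_pos: [0.4401, 0.2782, 0.2051]
ee_rot: [-3.141, 0.001, 1.371]
wrist_force: [0.0, -0.3, -0.2]
width: 0.0596
[0.44013174 0.27821343 0.20508278] [-3.14128241e+00  1.08204029e-03  1.37122558e+00]
```

View pics/w7.png

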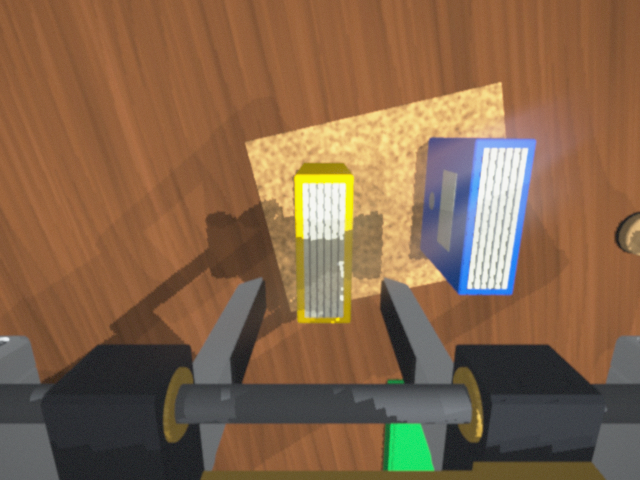

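The yellow file sits centred (column about 324). I'll grip it and return it by the reverse move.

```bash
python3 -m inch '[{"linear":[0,0,-0.1],"twist":0,"gripper":0.64},{"linear":[0,0,-0.4],"twist":0,"gripper":0.64},{"linear":[0,0,-0.7],"twist":0,"gripper":0.64},{"linear":[0,0,-0.9],"twist":0,"gripper":0.64},{"linear":[0,0,-1],"twist":0,"gripper":0.64},{"linear":[0,0,-1],"twist":0,"gripper":0.64},{"linear":[0,0,-1],"twist":0,"gripper":0.64},{"linear":[0,0,-1],"twist":0,"gripper":0.64}]'
python3 -m inch '[{"linear":[0,0,0],"twist":0,"gripper":0.5},{"linear":[0,0,0],"twist":0,"gripper":0.45},{"linear":[0,0,0],"twist":0,"gripper":0.3},{"linear":[0,0,0],"twist":0,"gripper":0.2},{"linear":[0,0,0],"twist":0,"gripper":0.2},{"linear":[0,0,0],"twist":0,"gripper":0.2}]'
python3 -m inch '[{"linear":[0,0,0.1],"twist":0,"gripper":0.2},{"linear":[0,0,0.3],"twist":0,"gripper":0.2},{"linear":[0,0,0.5],"twist":0,"gripper":0.2},{"linear":[0,0,0.7],"twist":0,"gripper":0.2},{"linear":[0,0,0.8],"twist":0,"gripper":0.2},{"linear":[0,0,0.8],"twist":0,"gripper":0.2}]'
python3 -m inch '[{"linear":[0,-0.1,0],"twist":0,"gripper":0.2},{"linear":[0.05,-0.3,0],"twist":0,"gripper":0.2},{"linear":[0.1,-0.5,0],"twist":0,"gripper":0.2},{"linear":[0.15,-0.75,0],"twist":0,"gripper":0.2},{"linear":[0.2,-1,0],"twist":0,"gripper":0.2}]'
python3 -m inch '[{"linear":[0.07,-0.25,0],"twist":0,"gripper":0.2},{"linear":[0.15,-0.5,0],"twist":0,"gripper":0.2},{"linear":[0.2,-0.75,0],"twist":0,"gripper":0.2},{"linear":[0.27,-1,0],"twist":0,"gripper":0.2}]'
python3 -m inch '[{"linear":[0.07,-0.25,0],"twist":0,"gripper":0.2},{"linear":[0.15,-0.5,0],"twist":0,"gripper":0.2},{"linear":[0.2,-0.65,0],"twist":0,"gripper":0.2},{"linear":[0.27,-0.75,0],"twist":0,"gripper":0.2},{"linear":[0.27,-0.75,0],"twist":0,"gripper":0.2},{"linear":[0.27,-0.75,0],"twist":0,"gripper":0.2},{"linear":[0.27,-0.75,0],"twist":0,"gripper":0.2}]'
```

```text
time: 20.78
tool_pos: [0.4411, 0.2797, 0.1072]
ee_rot: [3.139, -0.002, 1.372]
wrist_force: [0.1, 0.5, 0.6]
width: 0.0603
time: 21.28
tool_pos: [0.4406, 0.2797, 0.1065]
ee_rot: [3.14, -0.001, 1.373]
wrist_force: [0.6, 0.1, 4.1]
width: 0.0401
time: 21.78
tool_pos: [0.441, 0.28, 0.1881]
ee_rot: [3.138, -0.003, 1.373]
wrist_force: [0.7, -0.1, -3.0]
width: 0.0396
time: 22.2
tool_pos: [0.4587, 0.1776, 0.1829]
ee_rot: [-3.138, 0.003, 1.373]
wrist_force: [0.3, 0.1, -3.3]
width: 0.0395
time: 22.53
tool_pos: [0.4854, 0.0775, 0.1831]
ee_rot: [-3.137, 0.002, 1.372]
wrist_force: [1.1, 0.1, -3.7]
width: 0.04
time: 23.12
tool_pos: [0.5133, 0.0052, 0.1847]
ee_rot: [-3.14, -0.0, 1.373]
wrist_force: [0.2, 0.2, -3.3]
width: 0.0399
```

```bash
python3 -m inch '[{"linear":[0,0,-0.1],"twist":0,"gripper":0.2},{"linear":[0,0,-0.3],"twist":0,"gripper":0.2},{"linear":[0,0,-0.5],"twist":0,"gripper":0.2},{"linear":[0,0,-0.65],"twist":0,"gripper":0.2},{"linear":[0,0,-0.72],"twist":0,"gripper":0.2},{"linear":[0,0,-0.76],"twist":0,"gripper":0.2},{"linear":[0,0,-0.79],"twist":0,"gripper":0.2},{"linear":[0,0,-0.79],"twist":0,"gripper":0.2},{"linear":[0,0,-0.79],"twist":0,"gripper":0.2},{"linear":[0,0,-0.79],"twist":0,"gripper":0.2}]'
python3 -m inch '[{"linear":[0,0,0],"twist":0,"gripper":0.5},{"linear":[0,0,0],"twist":0,"gripper":0.64},{"linear":[0,0,0],"twist":0,"gripper":0.64},{"linear":[0,0,0],"twist":0,"gripper":0.64},{"linear":[0,0,0.3],"twist":0,"gripper":0.64},{"linear":[0,0,0.6],"twist":0,"gripper":0.64},{"linear":[0,0,1],"twist":0,"gripper":0.64},{"linear":[0,0,1],"twist":0,"gripper":0.64}]'
python3 - <<'E'
from h import *
o=robot.get_obs();s=snap('wrist','w8.png');print(o['tool_pos'],o['ee_rot'])
E
```

```text
time: 23.95
tool_pos: [0.5149, 0.0045, 0.1075]
ee_rot: [3.139, -0.0, 1.373]
wrist_force: [0.5, 0.8, -0.4]
width: 0.0398
time: 24.62
tool_pos: [0.5179, 0.004, 0.2157]
ee_rot: [3.126, -0.002, 1.373]
wrist_force: [1.1, 0.3, 0.8]
width: 0.0602
[0.5178829  0.00403725 0.21568001] [ 3.12583893e+00 -1.56061614e-03  1.37264804e+00]
```

View pics/w8.png

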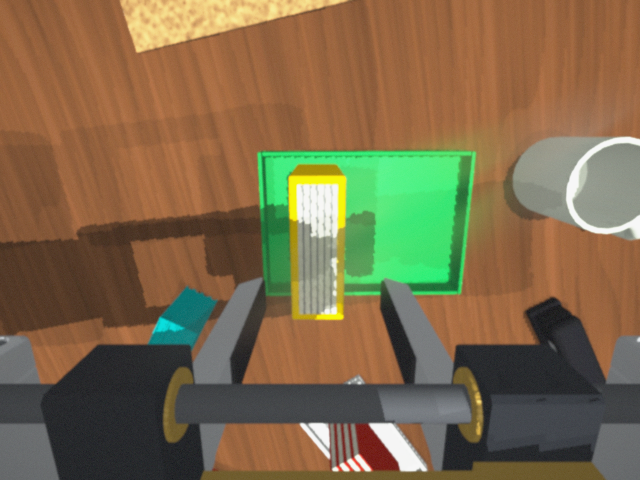

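Yellow is back in the carton, upright at its old spot (column about 318). Next, the blue file: +0.046 m in x, +0.274 m in y.

```bash
python3 -m inch '[{"linear":[0.05,0.3,0],"twist":0,"gripper":0.64},{"linear":[0.1,0.6,0],"twist":0,"gripper":0.64},{"linear":[0.16,1,0],"twist":0,"gripper":0.64}]'
python3 -m inch '[{"linear":[0.05,0.35,0],"twist":0,"gripper":0.64},{"linear":[0.1,0.7,0],"twist":0,"gripper":0.64},{"linear":[0.16,1,0],"twist":0,"gripper":0.64}]'
python3 -m inch '[{"linear":[0.05,0.35,0],"twist":0,"gripper":0.64},{"linear":[0.1,0.6,0],"twist":0,"gripper":0.64},{"linear":[0.14,0.74,0],"twist":0,"gripper":0.64},{"linear":[0.14,0.74,0],"twist":0,"gripper":0.64},{"linear":[0.14,0.74,0],"twist":0,"gripper":0.64},{"linear":[0.14,0.74,0],"twist":0,"gripper":0.64}]'
python3 - <<'E'
from h import *
o=robot.get_obs();s=snap('wrist','w9.png');print(o['tool_pos'],o['ee_rot'])
E
```

```text
time: 24.92
tool_pos: [0.5299, 0.1038, 0.2056]
ee_rot: [-3.141, 0.001, 1.369]
wrist_force: [-0.0, 0.2, -0.5]
width: 0.0602
time: 25.17
tool_pos: [0.5453, 0.2066, 0.2051]
ee_rot: [-3.14, 0.001, 1.374]
wrist_force: [0.3, 0.7, -0.2]
width: 0.0601
time: 25.67
tool_pos: [0.5597, 0.2775, 0.2056]
ee_rot: [-3.14, 0.001, 1.372]
wrist_force: [-0.0, -0.3, 0.2]
width: 0.06
[0.55968727 0.27749573 0.20561023] [-3.14049764e+00  1.47767164e-03  1.37207759e+00]
```

View pics/w9.png

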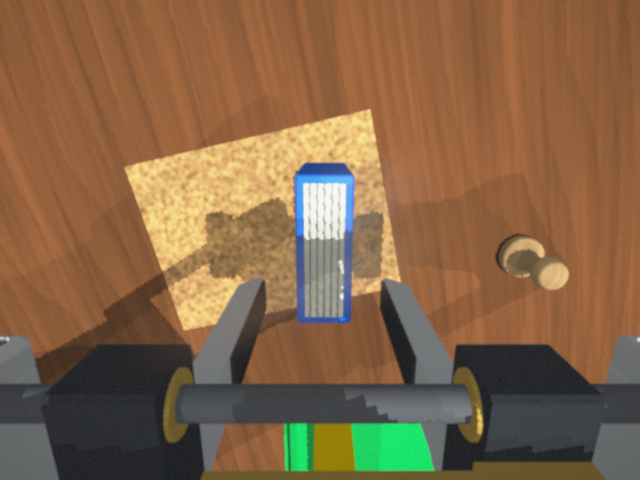

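The blue file is centred (column about 324). I'll grip, lift and carry it by +0.045 m in x and -0.30 m in y.

```bash
python3 -m inch '[{"linear":[0,0,-0.1],"twist":0,"gripper":0.64},{"linear":[0,0,-0.4],"twist":0,"gripper":0.64},{"linear":[0,0,-0.7],"twist":0,"gripper":0.64},{"linear":[0,0,-0.9],"twist":0,"gripper":0.64},{"linear":[0,0,-1],"twist":0,"gripper":0.64},{"linear":[0,0,-1],"twist":0,"gripper":0.64},{"linear":[0,0,-1],"twist":0,"gripper":0.64},{"linear":[0,0,-1],"twist":0,"gripper":0.64}]'
python3 -m inch '[{"linear":[0,0,0],"twist":0,"gripper":0.5},{"linear":[0,0,0],"twist":0,"gripper":0.45},{"linear":[0,0,0],"twist":0,"gripper":0.3},{"linear":[0,0,0],"twist":0,"gripper":0.2},{"linear":[0,0,0],"twist":0,"gripper":0.2},{"linear":[0,0,0],"twist":0,"gripper":0.2}]'
python3 -m inch '[{"linear":[0,0,0.1],"twist":0,"gripper":0.2},{"linear":[0,0,0.3],"twist":0,"gripper":0.2},{"linear":[0,0,0.5],"twist":0,"gripper":0.2},{"linear":[0,0,0.7],"twist":0,"gripper":0.2},{"linear":[0,0,0.8],"twist":0,"gripper":0.2},{"linear":[0,0,0.8],"twist":0,"gripper":0.2}]'
python3 -m inch '[{"linear":[0,-0.1,0],"twist":0,"gripper":0.2},{"linear":[0.05,-0.3,0],"twist":0,"gripper":0.2},{"linear":[0.1,-0.5,0],"twist":0,"gripper":0.2},{"linear":[0.1,-0.75,0],"twist":0,"gripper":0.2},{"linear":[0.15,-1,0],"twist":0,"gripper":0.2}]'
python3 -m inch '[{"linear":[0.05,-0.25,0],"twist":0,"gripper":0.2},{"linear":[0.1,-0.5,0],"twist":0,"gripper":0.2},{"linear":[0.1,-0.75,0],"twist":0,"gripper":0.2},{"linear":[0.15,-1,0],"twist":0,"gripper":0.2}]'
python3 -m inch '[{"linear":[0.05,-0.25,0],"twist":0,"gripper":0.2},{"linear":[0.1,-0.5,0],"twist":0,"gripper":0.2},{"linear":[0.15,-0.75,0],"twist":0,"gripper":0.2},{"linear":[0.15,-0.9,0],"twist":0,"gripper":0.2},{"linear":[0.15,-1,0],"twist":0,"gripper":0.2},{"linear":[0.15,-1,0],"twist":0,"gripper":0.2},{"linear":[0.15,-1,0],"twist":0,"gripper":0.2},{"linear":[0.15,-1,0],"twist":0,"gripper":0.2}]'
```

```text
time: 26.38
tool_pos: [0.5611, 0.2785, 0.1085]
ee_rot: [3.139, -0.002, 1.372]
wrist_force: [0.2, -0.3, 0.4]
width: 0.0603
time: 26.88
tool_pos: [0.5606, 0.2787, 0.1076]
ee_rot: [3.14, -0.001, 1.373]
wrist_force: [0.2, -0.4, 3.6]
width: 0.0399
time: 27.38
tool_pos: [0.5612, 0.279, 0.1897]
ee_rot: [3.137, -0.003, 1.373]
wrist_force: [-0.6, 0.1, -1.6]
width: 0.04
time: 27.8
tool_pos: [0.5733, 0.1768, 0.1837]
ee_rot: [-3.137, 0.002, 1.373]
wrist_force: [0.2, 0.0, -1.7]
width: 0.0399
time: 28.13
tool_pos: [0.5882, 0.0765, 0.1838]
ee_rot: [-3.137, 0.002, 1.372]
wrist_force: [1.0, 0.3, -2.4]
width: 0.0402
time: 28.8
tool_pos: [0.6046, -0.0204, 0.1863]
ee_rot: [-3.141, -0.001, 1.374]
wrist_force: [-0.5, -0.4, -1.8]
width: 0.04
```

```bash
python3 -m inch '[{"linear":[0,0,-0.1],"twist":0,"gripper":0.2},{"linear":[0,0,-0.3],"twist":0,"gripper":0.2},{"linear":[0,0,-0.5],"twist":0,"gripper":0.2},{"linear":[0,0,-0.65],"twist":0,"gripper":0.2},{"linear":[0,0,-0.72],"twist":0,"gripper":0.2},{"linear":[0,0,-0.76],"twist":0,"gripper":0.2},{"linear":[0,0,-0.79],"twist":0,"gripper":0.2},{"linear":[0,0,-0.79],"twist":0,"gripper":0.2},{"linear":[0,0,-0.79],"twist":0,"gripper":0.2},{"linear":[0,0,-0.79],"twist":0,"gripper":0.2}]'
python3 -m inch '[{"linear":[0,0,0],"twist":0,"gripper":0.5},{"linear":[0,0,0],"twist":0,"gripper":0.64},{"linear":[0,0,0],"twist":0,"gripper":0.64},{"linear":[0,0,0],"twist":0,"gripper":0.64},{"linear":[0,0,0.3],"twist":0,"gripper":0.64},{"linear":[0,0,0.6],"twist":0,"gripper":0.64},{"linear":[0,0,1],"twist":0,"gripper":0.64},{"linear":[0,0,1],"twist":0,"gripper":0.64}]'
python3 -m inch '[{"linear":[-0.1,0.3,0.1],"twist":0,"gripper":0.64},{"linear":[-0.3,0.6,0.1],"twist":0,"gripper":0.64},{"linear":[-0.5,1,0.1],"twist":0,"gripper":0.64},{"linear":[-0.5,1,0.1],"twist":0,"gripper":0.64}]'
python3 -m inch '[{"linear":[-0.1,0.3,0],"twist":0,"gripper":0.64},{"linear":[-0.3,0.6,0],"twist":0,"gripper":0.64},{"linear":[-0.5,1,0],"twist":0,"gripper":0.64},{"linear":[-0.5,1,0],"twist":0,"gripper":0.64}]'
python3 -m inch '[{"linear":[-0.1,0.3,0],"twist":0,"gripper":0.64},{"linear":[-0.3,0.6,0],"twist":0,"gripper":0.64},{"linear":[-0.5,1,0],"twist":0,"gripper":0.64},{"linear":[-0.5,1,0],"twist":0,"gripper":0.64}]'
python3 - <<'E'
from h import *
s=snap('top','t9.png');np.savez('pics/t9.npz',**s);snap('scene','s9.png')
im=cv2.imread('pics/t9.png')
cv2.imwrite('pics/crop9.png',cv2.resize(im[180:300,250:360],None,fx=5,fy=5,interpolation=cv2.INTER_CUBIC))
cv2.imwrite('pics/crop9t.png',cv2.resize(im[215:305,375:485],None,fx=5,fy=5,interpolation=cv2.INTER_CUBIC))
E
```

```text
time: 29.63
tool_pos: [0.6059, -0.0214, 0.1087]
ee_rot: [3.139, -0.001, 1.373]
wrist_force: [0.2, 0.3, 0.7]
width: 0.0397
time: 30.3
tool_pos: [0.6086, -0.0221, 0.2174]
ee_rot: [3.125, -0.001, 1.373]
wrist_force: [0.7, -0.8, 1.8]
width: 0.0601
time: 30.63
tool_pos: [0.5528, 0.0834, 0.2185]
ee_rot: [-3.141, -0.003, 1.378]
wrist_force: [-0.9, -0.5, -0.1]
width: 0.0603
time: 30.97
tool_pos: [0.5024, 0.1833, 0.218]
ee_rot: [-3.141, -0.003, 1.379]
wrist_force: [-0.9, -0.3, 0.9]
width: 0.0603
time: 31.3
tool_pos: [0.4525, 0.283, 0.2177]
ee_rot: [-3.14, -0.003, 1.379]
wrist_force: [-0.4, 0.3, 1.2]
width: 0.0599
```

View pics/crop9.png

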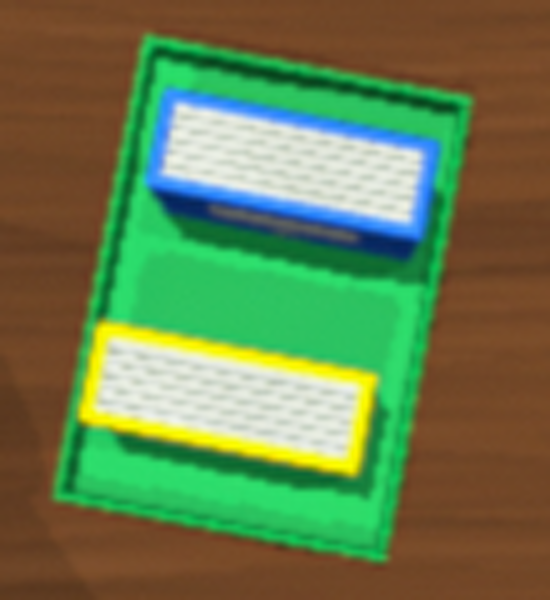

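View pics/crop9t.png

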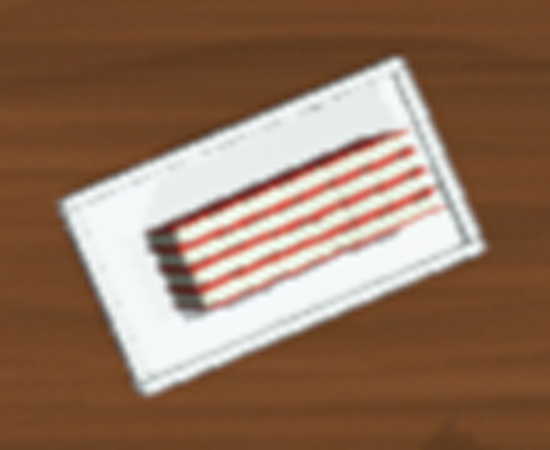

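View pics/s9.png

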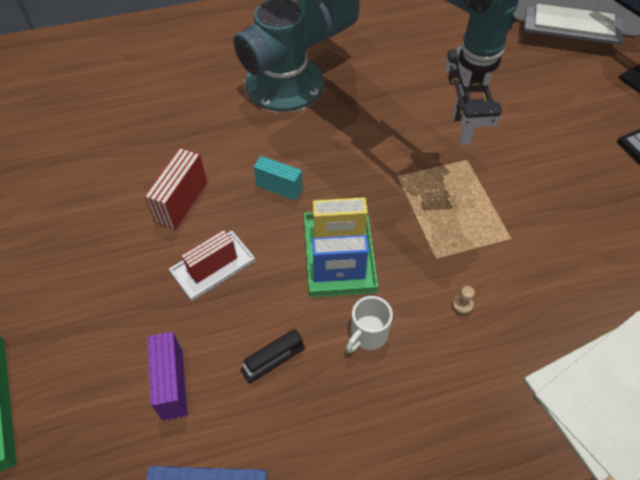

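The crops match the first picture: blue (165,90 / 440,143) and yellow (98,323 / 378,373) are where they stood. The red bundle stands in the tray, so I'll check its centre by number.

Run:
```python
from h import *
s=dict(np.load('pics/t9.npz'))
def c(off,pts,z): return np.mean([world(s,a/5-.4+off[0],b/5-.4+off[1],z=z)[:2] for a,b in pts],0)
r=c((375,215),[(170,230),(407,130),(443,210),(205,310)],.077)
t=np.array([.5137,-.2778]);a=np.radians(22.5);d=r-t
print(r.round(4),(d@[np.cos(a),np.sin(a)]).round(4),(d@[-np.sin(a),np.cos(a)]).round(4), world(s,435,258).round(3))
print(c((250,180),[(165,90),(440,143),(415,240),(150,188)],.116),c((250,180),[(98,323),(378,373),(360,477),(80,423)],.116))
o=robot.get_obs();print(o['time'],o['qvel'].round(3))
```

```text
[ 0.5144 -0.277 ] 0.001 0.0004 [ 0.516 -0.276  0.075]
[ 0.60474102 -0.0203872 ] [0.51424218 0.00466223]
31.4 [-0.05   0.    -0.    -0.017 -0.    -0.006]
```

```bash
python3 -m inch '[{"linear":[0,0,0],"twist":0,"gripper":0.64},{"linear":[0,0,0],"twist":0,"gripper":0.64},{"linear":[0,0,0],"twist":0,"gripper":0.64}]'
python3 -c "
from bench import robot
print(robot.close_job())"
```

```text
time: 31.65
tool_pos: [0.4559, 0.277, 0.2174]
ee_rot: [3.141, 0.0, 1.37]
wrist_force: [0.8, 0.6, -0.4]
width: 0.0606
the job is handed in; nothing more can be done
None
```

I moved the blue and then the yellow file onto the cork mat and stood the red bundle lengthways in the white tray. Then I put yellow and blue back in the carton, and handed the job in at about 31.7 s with the arm parked clear above the mat.

The last camera checks showed:
- **Red bundle:** its centre is within about 1 mm of the tray's centre on both tray axes. Its top is at z = 0.075 m, where 0.077 m is expected.
- **Card files:** both are upright, within about 1 mm of their starting positions and facing as before.
- **Bystanders:** the mug, stapler and stamp look unmoved in the pictures; I did not measure them.

No check failed. The only disagreement was early on: the wrist and top cameras differed by up to 4 mm on where the red bundle stood, which the finger clearance covered. The hand-in reported no verdict.

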